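Show the round stamp to the inspection camera

ROBOT

A 6-joint arm with a two-finger parallel gripper is mounted at the origin on the work surface. World frame = base frame: x ahead of the robot, y to its left, z up, the work surface at z = 0. Lengths are in mm, angles in rad, forces in N, time in s.
With the tool pointing down it reaches from about 400 to 825 mm from the base axis. Payload 7 kg.
Tool frame: the origin (TCP) lies at the very end of the fingers, on their centre line; the grasp point (between the pads) lies 19 mm behind it; z points along the fingers, y is the line along which they close (so a half turn about z gives the same grasp; the last joint's range is limited). The gripper opens to 88 mm and grips with 3 to 60 N. Pads are 19 mm wide; open, the fingers measure 130 mm over their backs; the gripper's body (78 mm by 193 mm) begins 47 mm behind the grasp point.
Start: joints at [1.498, 0.359, 0.012, 0, -1.224, -0.288], TCP at [238.298, 631.514, 226.561] pointing down, gripper open.
Joint ranges: [-3.07, 3.07], [-1.43, 2.12], [-1.02, 1.25], [-3.03, 1.67], [-3.05, -0], [-3.03, 3.03]. Speed limits (rad/s): [2.39, 2.39, 3.01, 3.14, 3.14, 3.14].

INTERFACE

Orientations are given as a unit quaternion [x, y, z, w].
In Python, from plant import bot gives the robot as it stands. Calls block until the motion is done:
- bot.move_ptp(position, orientation): joint-space move of the TCP to a pose.
- bot.line_to(position, velocity=150, ori=None): straight line of the TCP; ori=None keeps the orientation; velocity is the mean speed in mm/s.
- bot.move_joints(angles): joint-space move.
- bot.move_gripper(opening, force=None): finger opening in mm; force is the grip in N (None keeps the last); returns when the fingers have stopped.
- bot.pause(seconds).
- bot.solve_ik(position, orientation): joint angles nearest the present ones, or None.
- bot.read_state(): the state.
- bot.camera(name): name is "scene" or "top"; returns the picture (400x640x3 uint8, red, green, blue); there is no depth.
- bot.get_calibration(name): a dict with "fx", "fy", "cx", "cy" (pixels), "view" (4x4, takes a point from world to camera coordinates). Camera axes: x right, y up, looking along -z (the intrinsics and any distortion apply to the point x, -y, -z); pixel columns grow to the right and rows downward; lengths in mm; the calibration is good to about 2 mm. A picture is of the moment at which its call begins. get_calibration takes no time and is no camera call.
A pose or a line that the arm cannot do raises bot.Unreachable and nothing moves.
- bot.close_job(): hands the job in; it is judged then, once.
The state is a dict: "t": time; "joint_pos": joint angles; "qvel": joint speeds; "tau": joint torques, N m; "tcp_pos": TCP position; "eef_rot": TCP orientation; "contact_force": force on the tool from outside, world axes, zero at the start; "moment": the same for the moment, N m; "width": finger opening in mm; "finger_force": force on a finger pad.
Only numpy, scipy, OpenCV 4.12 (cv2) and the standard library are available. Lean on these libraries where they do the work, as an engineer would, in place of code of your own. Each camera call takes 0.05 s, during which the arm holds its last target. There are 200 camera calls.

TASK

Get the finished round stamp checked: first push the inspection unit's open filter drawer fully home against its stop, then take the round hand stamp out of the tray and hold it up in the air in front of the tilted camera, its rubber face squarely towards the lens and centred on the lens axis, about 130 mm from the glass. Leave the other two stamps standing where they are. Finish while still holding the stamp there, steady and touching nothing but the gripper; do not put it down.

Things in the scene. Friction and masses are not known exactly. Their poses are not given: they have to be found in the camera images.
- round_stamp_center (a point): The stamp to show, 73 mm tall, about 85 g, standing on its die in the tray: round wooden mount 56 mm across, up to 18 mm above the die face; black round handle: 22 mm neck, straight 28 mm grip 30-66 mm up, chamfered top. Point on the axis 36 mm above the die face; +z points from die up through the handle. Two other stamps have this handle on oblong and square mounts.
- round_stamp_die (a point): Centre of the round stamp's rubber face (its flat underside, 52 mm across); same axes as round_stamp_center.
- oblong_stamp_center (a point): Another stamp, not to be used: same handle and height, on an oblong 32 x 68 mm wooden mount. Point on the axis 36 mm above its underside, +z up through the handle.
- square_stamp_center (a point): Another stamp, not to be used: same handle and height, on a square 36 x 36 mm wooden mount. Point on the axis 36 mm above its underside, +z up through the handle.
- tray: Fixed shallow aluminium tray, 100 x 320 mm with a 10 mm high, 3 mm thick rim and a 3 mm floor. The three stamps stand in it in a row along its y axis, about 100 mm apart, in any order. Origin under its centre.
- unit: Fixed inspection unit: grey housing 200 mm deep (x) x 170 wide (y) x 90 high; a filter drawer slides out of its front, which faces its -x (roughly to the robot); a small camera stands on its top, behind the front edge. Origin under its centre.
- drawer_front (a point): Centre of the outer face of the drawer's flat upright front panel (150 mm wide, 68 high, 12 to 80 mm above the counter; a dark strip near its upper edge marks the grip). Point 46 mm above the counter; its +x axis is the direction in which the drawer is pushed home. Shut, this face lies 12 mm in front of the housing.
- drawer (a joint): How far the filter drawer is out, in m: 0 is fully home against the stop, at most 0.12. It slides stiffly (about 2.5 N) and stays where it is left; there is no spring.
- camera_head: The inspection camera, a black cylinder 48 mm across and 50 mm long on the unit's top. Origin at the centre of its glass, 147 mm above the counter and 82 mm behind the shut drawer's front face; +z is the direction in which it looks: up and towards the unit's front, 35 degrees from vertical.
- view_point (a point): The point in the air where the camera is sharp, 130 mm from the glass on the lens axis; same axes as camera_head. The centre of the stamp's rubber face belongs here, with the stamp's +z along this +z.
Mind the look-alikes: they are no part of the job. What is shaped like the part that bears round_stamp_center but green is not meant.

How it is judged:
By the outcome, as a careful person would: the job done as asked, in the order asked, and still so for the second after the job is handed in, while the arm keeps its last pose, push and grip.
It also fails if it takes over 56 s, if anything falls off the work surface, if the arm or the gripper's body presses on something with over 40 N, if the wrist force passes 120 N, or if a joint passes its speed limit or range.

## Working session

There is one attempt and no reset: what is moved stays moved. The work goes in short steps, each a Python script; the robot and the scene stay as the last script left them, time stands still between calls to the robot, and variables do not carry over. Pictures are saved under pics/ and viewed, at most 10 in all, crops included, and the job is handed in when it is done.

```bash
mkdir -p pics; ls; python3 - <<'E'
from plant import bot
import cv2
for n in("scene","top"):
    im=bot.camera(n); cv2.imwrite(f"pics/{n}0.png",im[:,:,::-1]); print(bot.get_calibration(n))
E
```

```text
pics
{'fx': 500.7458177929013, 'fy': 500.7458177929013, 'cx': 325.6952325380413, 'cy': 199.87958298144102, 'view': array([[-5.03425961e-01,  8.64016639e-01,  6.12770036e-03,
         2.38389807e+02],
       [-5.77307247e-01, -3.41632189e-01,  7.41622404e-01,
         2.52998723e+02],
       [ 6.42867517e-01,  3.69814405e-01,  6.70789581e-01,
        -1.64883598e+03],
       [ 0.00000000e+00,  0.00000000e+00,  0.00000000e+00,
         1.00000000e+00]])}
{'fx': 504.1001632895847, 'fy': 504.1001632895847, 'cx': 311.4245391853432, 'cy': 204.01074969769127, 'view': array([[ 3.21196404e-03, -9.99993938e-01, -1.34460277e-03,
         6.96117982e+01],
       [ 9.85970047e-01,  2.94250881e-03,  1.66896401e-01,
        -6.09189267e+02],
       [-1.66891433e-01, -1.86180330e-03,  9.85973521e-01,
        -1.19436107e+03],
       [ 0.00000000e+00,  0.00000000e+00,  0.00000000e+00,
         1.00000000e+00]])}
```

View pics/scene0.png

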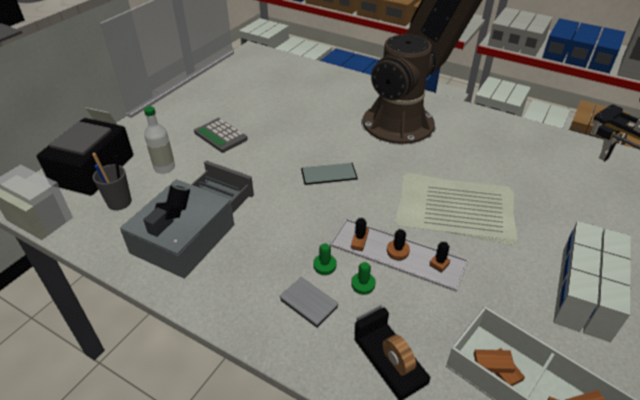

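View pics/top0.png

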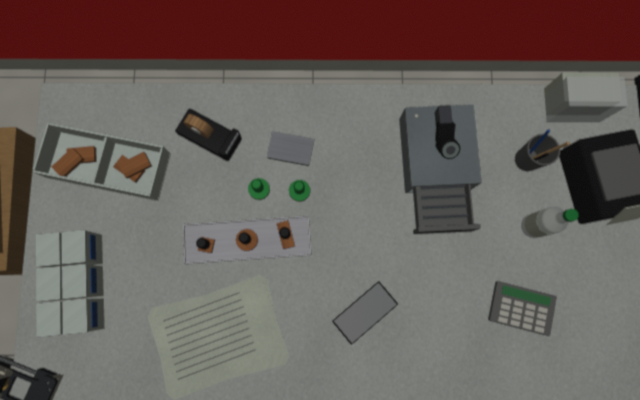

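The scene picture shows the tray at (400,255) with the round stamp in the middle, and the unit at (190,225) with its drawer out. In the top picture the round stamp is at about (247,240), the unit at (440,145) and the drawer panel at about (447,228). I'll enlarge both to pick pixels.

```bash
python3 - <<'E'
import cv2,numpy as np
a=cv2.imread("pics/top0.png"); 
c1=cv2.resize(a[95:240,395:490],None,fx=4,fy=4,interpolation=cv2.INTER_CUBIC)
c2=cv2.resize(a[210:270,180:320],None,fx=4,fy=4,interpolation=cv2.INTER_CUBIC)
b=cv2.imread("pics/scene0.png")
c3=cv2.resize(b[155:280,115:265],None,fx=4,fy=4,interpolation=cv2.INTER_CUBIC)
c1=np.clip(c1*1.6,0,255).astype('uint8');c3=np.clip(c3*1.6,0,255).astype('uint8')
o=np.zeros((600,800,3),'uint8')
o[:580,:380]=c1
o[:240,380:800]=cv2.resize(c2,(420,240))if 0 else c2[:, 70:490]
s=cv2.resize(b[155:280,115:265],(420,350),interpolation=cv2.INTER_CUBIC);o[245:595,380:800]=np.clip(s*1.6,0,255)
cv2.imwrite("pics/c1.png",o)
E
```

```text
(no output)
```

View pics/c1.png

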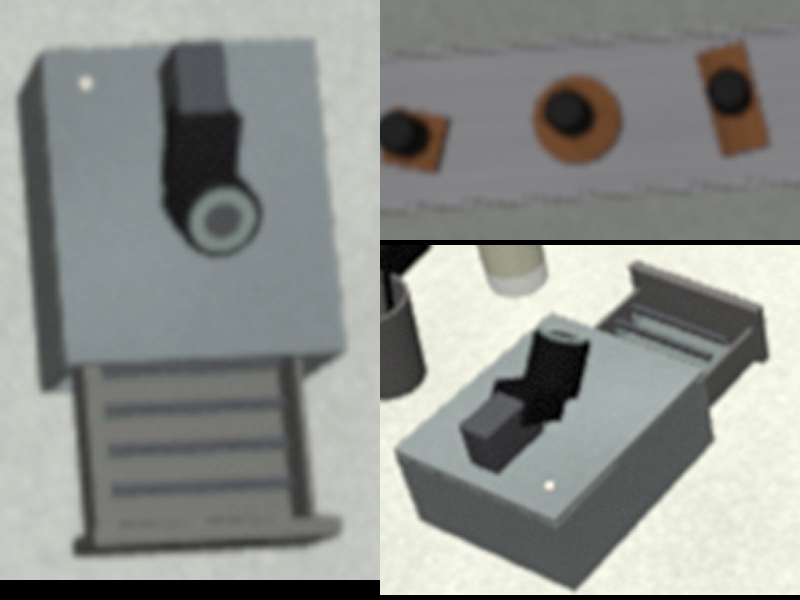

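The enlargement shows the unit's top corners at (44,50), (315,40), (343,352) and (68,362), and the lens at (223,219). The round mount is at (577,118) with its handle top at (568,112). In the scene inset the lens is at (562,331).

```bash
cat > h.py <<'E'
import numpy as np
from scipy.optimize import least_squares
from scipy.spatial.transform import Rotation as R
from plant import bot
C={n:bot.get_calibration(n) for n in("scene","top")}
def proj(n,p):
    c=C[n];q=c["view"][:3,:3]@np.asarray(p,float)+c["view"][:3,3]
    return np.array([c["cx"]+c["fx"]*q[0]/-q[2],c["cy"]+c["fy"]*-q[1]/-q[2]])
def atz(n,uv,z):
    return np.append(least_squares(lambda s:proj(n,[s[0],s[1],z])-uv,[600,0]).x,z)
t1=lambda x,y:np.array([395+(x-1.5)/4,95+(y-1.5)/4])
t2=lambda x,y:np.array([180+(x-311.5)/4,210+(y-1.5)/4])
s3=lambda x,y:np.array([115+(x-380.9)/2.8,155+(y-245.9)/2.8])
E
python3 - <<'E'
from h import *
cor=[(100,85),(100,-85),(-100,-85),(-100,85)]
top=[t1(44,50),t1(315,40),t1(343,352),t1(68,362)]
sc={0:s3(557,523),1:s3(397,452),3:s3(707,372)}
def res(s,full=0):
    c,sn=np.cos(s[2]),np.sin(s[2]); W=lambda p:(s[0]+c*p[0]-sn*p[1],s[1]+sn*p[0]+c*p[1],p[2])
    r=[]
    for i,k in enumerate(cor):
        r.append(proj("top",W((*k,90)))-top[i])
        if i in sc:r.append(proj("scene",W((*k,90)))-sc[i])
    r.append(proj("top",W((-30,s[3],147)))-t1(223,219))
    r.append(proj("scene",W((-30,s[3],147)))-s3(562,331))
    return np.array(r) if full else np.ravel(r)
f=least_squares(res,[750,-230,0,0]);print(f.x,res(f.x,1).round(1).tolist())
print("lens top",atz("top",t1(223,219),147))
print("lens scene",atz("scene",s3(562,331),147))
print("mount",atz("top",t2(577,118),17),"handle",atz("top",t2(568,112),73))
print("others",atz("top",t2(730,90),73),atz("top",t2(404,133),73))
print("drawer",atz("top",t1(75,542),80),atz("top",t1(340,527),80))
# scene handle top approx
print("sc handle", proj("scene",[*atz("top",t2(577,118),17)[:2],73]))
E
```

```text
[ 7.52390979e+02 -2.47521425e+02  4.26812183e-02 -3.65786621e+00] [[-1.0, -1.0], [-0.0, -1.3], [-0.2, -1.1], [-0.4, -1.8], [0.5, -0.1], [-1.2, 0.2], [0.1, -1.0], [0.8, -0.1], [0.5, 1.3]]
lens top [ 722.27998298 -250.62873448  147.        ]
lens scene [ 719.71592002 -256.67732263  147.        ]
mount [524.8650876  234.59447443  17.        ] handle [522.9668544 232.7479592  73.       ]
others [536.52939895 135.68104082  73.        ] [510.04685606 330.70386766  73.        ]
drawer [ 541.49141604 -172.567368     80.        ] [ 551.00288247 -331.40256767   80.        ]
sc handle [401.21000678 232.25608739]
```

```bash
cat >> h.py <<'E'
PSI=0.048
def ori(z,y):
    z=np.array(z,float)/np.linalg.norm(z); y=np.array(y,float); y-=z*(y@z); y/=np.linalg.norm(y)
    return R.from_matrix(np.c_[np.cross(y,z),y,z]).as_quat()
ex=np.array([np.cos(PSI),np.sin(PSI),0]); ey=np.array([-np.sin(PSI),np.cos(PSI),0])
LENS=np.array([721.7,-252.,147]); A=-np.sin(np.radians(35))*ex+np.cos(np.radians(35))*np.array([0,0,1.])
VP=LENS+130*A
E
python3 - <<'E'
from h import *
print(R.from_quat(bot.read_state()["eef_rot"]).as_matrix().round(2).tolist(),VP)
T=0.135
for s in(1,-1):
    print("push",bot.solve_ik([520,-250,40],ori([0,0,-1],s*ey)),bot.solve_ik([632,-250,40],ori([0,0,-1],s*ey)))
    print("grasp",bot.solve_ik([524,234,32],ori([0,0,-1],[s*np.cos(T-np.pi*0),s*np.sin(-T),0])))
    for a in(0,30,60,90,120,150):
        e=np.cross(A,ey); d=s*(ey*np.cos(np.radians(a))+e*np.sin(np.radians(a)))
        print("show",s*a,bot.solve_ik(VP+29*A,ori(-A,d)))
E
```

```text
[[0.94, -0.35, -0.0], [-0.35, -0.94, -0.0], [0.0, 0.0, -1.0]] [ 647.22094559 -255.57774274  253.48976576]
push [-0.10927294  0.38658455 -0.43026853  0.         -0.75394325 -1.41352339] [-0.09059043  0.52267354 -0.18689373  0.         -0.86122906 -1.4322059 ]
grasp [ 0.76077048  0.39330349 -0.44414429  0.         -0.73334855  2.24582217]
show 0 [-0.18378428  0.06850898 -0.30910798 -0.23284001 -0.60775098 -1.18753907]
show 30 [-0.18378428  0.06850898 -0.30910798 -0.23284001 -0.60775098 -0.66394029]
show 60 [-0.18378428  0.06850898 -0.30910798 -0.23284001 -0.60775098 -0.14034151]
show 90 [-0.18378428  0.06850898 -0.30910798 -0.23284001 -0.60775098  0.38325726]
show 120 [-0.18378428  0.06850898 -0.30910798 -0.23284001 -0.60775098  0.90685604]
show 150 [-0.18378428  0.06850898 -0.30910798 -0.23284001 -0.60775098  1.43045481]
push [-0.10927294  0.38658455 -0.43026853  0.         -0.75394325  1.72806926] [-0.09059043  0.52267354 -0.18689373  0.         -0.86122906  1.70938675]
grasp [ 0.76077048  0.39330349 -0.44414429  0.         -0.73334855 -0.89577048]
show 0 [-0.18378428  0.06850898 -0.30910798 -0.23284001 -0.60775098  1.95405359]
show -30 [-0.18378428  0.06850898 -0.30910798 -0.23284001 -0.60775098  2.47765236]
show -60 [-0.18378428  0.06850898 -0.30910798 -0.23284001 -0.60775098  3.00125114]
show -90 [-0.18378428  0.06850898 -0.30910798 -0.23284001 -0.60775098 -2.75833539]
show -120 [-0.18378428  0.06850898 -0.30910798 -0.23284001 -0.60775098 -2.23473662]
show -150 [-0.18378428  0.06850898 -0.30910798 -0.23284001 -0.60775098 -1.71113784]
```

```bash
python3 - <<'E'
from h import *
q=ori([0,0,-1],ey); base=np.array([640.5,-252.,0])
P=lambda d,z:list(base+d*ex+[0,0,z])
bot.move_gripper(0)
bot.move_ptp(P(-130,200),q); bot.line_to(P(-130,40),200)
f0=bot.read_state()["contact_force"]; print(f0)
bot.line_to(P(-25,40),80); s=bot.read_state(); print(s["contact_force"],s["tcp_pos"],s["t"])
d=-25
while d<10:
    d+=1.5; bot.line_to(P(d,40),20); s=bot.read_state(); F=np.linalg.norm(np.array(s["contact_force"])-f0)
    print(d,np.round(s["contact_force"],1),np.round(s["tcp_pos"],1))
    if F>12: break
print(s["t"])
import cv2
for n in("scene","top"): cv2.imwrite(f"pics/{n}1.png",bot.camera(n)[:,:,::-1])
E
```

```text
[ 0.21852752 -0.09367966  0.36369222]
[-0.07243943  0.41554862 -0.83411488] [ 615.76857037 -253.27884853   40.16181139] 7.1917
-23.5 [-1.8  0.3  1.8] [ 616.8 -253.2   40.2]
-22.0 [-2.3 -0.3  1.5] [ 618.6 -253.1   40.1]
-20.5 [-2.1  0.3  1.7] [ 620.2 -253.    40. ]
-19.0 [-1.7 -1.3  1. ] [ 621.7 -252.9   40. ]
-17.5 [-2.5 -0.5  0.9] [ 623.1 -252.8   39.9]
-16.0 [-1.9 -0.9  0. ] [ 624.7 -252.8   39.9]
-14.5 [-1.8 -0.8  0.7] [ 626.1 -252.7   40. ]
-13.0 [-2.2 -0.1 -0.2] [ 627.7 -252.6   39.9]
-11.5 [-1.7 -0.9  0.2] [ 629.2 -252.5   40. ]
-10.0 [-1.5 -1.3 -0.2] [ 630.6 -252.5   39.9]
-8.5 [-6.3 -0.6  3.3] [ 630.9 -252.4   39.9]
-7.0 [-10.9   0.4   5.9] [ 630.8 -252.4   39.9]
10.1917
```

The drawer came up against its stop at TCP x=630.8, which agrees with the estimate. Next is the grasp.

```bash
python3 - <<'E'
from h import *
import cv2
q=ori([0,0,-1],ey); base=np.array([640.5,-252.,0]); P=lambda d,z:list(base+d*ex+[0,0,z])
bot.line_to(P(-60,40),150)
bot.line_to(P(-60,200),250)
T=0.135; g=ori([0,0,-1],[-np.cos(T),-np.sin(T),0])
S=[524,233.7]
bot.move_gripper(70)
bot.move_ptp([*S,180],g)
print("t",bot.read_state()["t"])
bot.line_to([*S,32],120)
for n in("scene","top"): cv2.imwrite(f"pics/{n}2.png",bot.camera(n)[:,:,::-1])
bot.move_gripper(15,30); s=bot.read_state(); print(s["width"],s["finger_force"],s["tcp_pos"],s["t"])
bot.line_to([*S,180],100); s=bot.read_state(); print(s["width"],s["finger_force"],s["contact_force"],s["t"])
for n in("scene","top"): cv2.imwrite(f"pics/{n}3.png",bot.camera(n)[:,:,::-1])
a=cv2.imread("pics/top3.png");b=cv2.imread("pics/scene3.png")
o=np.vstack([cv2.resize(a[80:280,160:500],(510,300)),cv2.resize(b[130:330,120:460],(510,300))])
cv2.imwrite("pics/v3.png",np.clip(o*1.5,0,255).astype('uint8'))
E
```

```text
t 14.6
27.504397791692128 30.00009951490938 [524.04995744 233.73117947  32.00869755] 16.8417
27.77990431462183 29.999843949317437 [ 0.30581518 -0.10910404 -0.9078958 ] 18.475
```

View pics/v3.png

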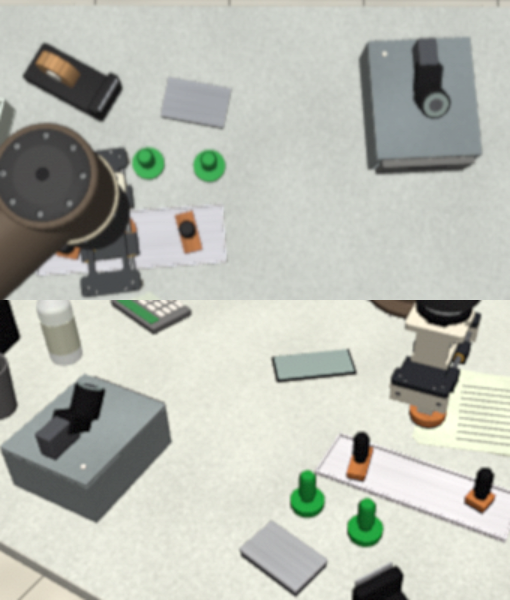

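The stamp is held, the drawer is shut and the other two stamps are still standing. I'll move it to the view point, then re-measure the unit from these unobstructed pictures.

```bash
python3 - <<'E'
from h import *
import cv2
e=np.cross(A,ey); d=ey*np.cos(np.radians(30))+e*np.sin(np.radians(30)); q=ori(-A,d)
bot.move_ptp(VP+(29+60)*A,q); bot.line_to(VP+29*A,60)
s=bot.read_state(); print(s["tcp_pos"],VP+29*A,s["width"],s["t"],s["joint_pos"])
for n in("scene","top"): cv2.imwrite(f"pics/{n}4.png",bot.camera(n)[:,:,::-1])
a=cv2.imread("pics/top3.png");b=cv2.imread("pics/scene3.png");c=cv2.imread("pics/scene4.png");dd=cv2.imread("pics/top4.png")
r=lambda i,f=4:cv2.resize(i,None,fx=f,fy=f,interpolation=cv2.INTER_CUBIC)
o=np.vstack([np.hstack([r(a[100:175,395:495]),r(b[175:250,120:220])]),np.hstack([r(dd[100:175,395:495]),r(c[175-25:225,130:230])])])
cv2.imwrite("pics/v4.png",np.clip(o*1.5,0,255).astype('uint8'))
E
```

```text
[ 630.65558107 -256.47104186  277.77966672] [ 630.6063873  -256.37585458  277.24517504] 27.030992052917128 21.6 [-0.18385325  0.0679699  -0.30882661 -0.23265348 -0.6078744  -0.66394038]
```

View pics/v4.png

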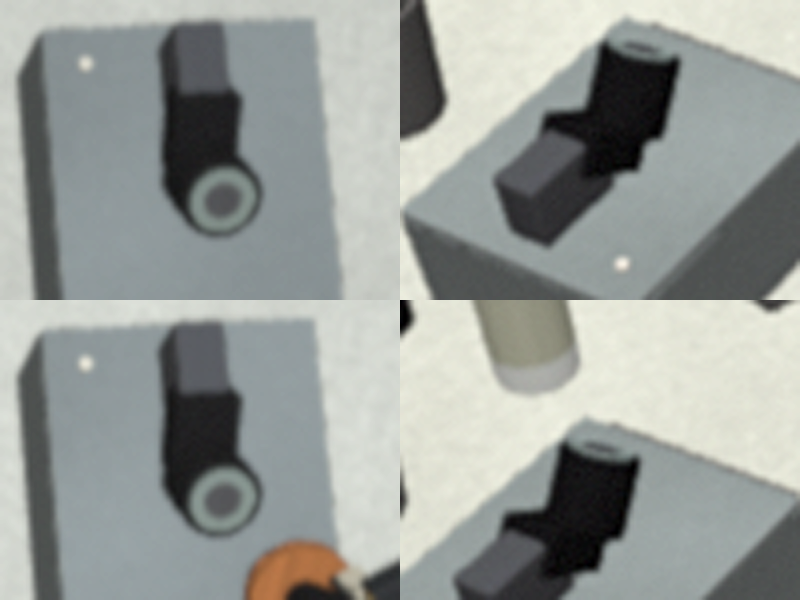

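```bash
cat >> h.py <<'E'
import cv2
def circ(c,a,r,n=72):
    u=np.cross(a,[0,0,1.]);u/=np.linalg.norm(u);v=np.cross(a,u);t=np.linspace(0,2*np.pi,n)
    return [c+r*(np.cos(k)*u+np.sin(k)*v) for k in t]
def overlay(n,img,x0,y0,w,h,f,curves):
    o=np.clip(cv2.resize(img[y0:y0+h,x0:x0+w],None,fx=f,fy=f,interpolation=cv2.INTER_CUBIC)*1.5,0,255).astype('uint8')
    for c,col in curves:
        p=np.array([(proj(n,k)-[x0,y0]+.5)*f for k in c]); cv2.polylines(o,[np.round(p*8).astype(int)],False,col,1,cv2.LINE_AA,3)
    return o
def curves(tcp,rot,off=29):
    z=-R.from_quat(rot).as_matrix()[:,2]; die=np.array(tcp)-off*z
    Y,G,B=(0,255,255),(0,255,0),(255,100,0)
    U=LENS+30*ex; U[2]=0
    top=[U+a*ex+b*ey+[0,0,90] for a,b in((100,85),(100,-85),(-100,-85),(-100,85),(100,85))]
    return [(circ(die,z,28),Y),(circ(die+18*z,z,28),Y),(circ(LENS,A,24),G),(circ(LENS,A,20),G),([LENS,VP],G),([die,die+73*z],Y),(top,B)]
E
python3 - <<'E'
from h import *
s=bot.read_state(); c=curves(s["tcp_pos"],s["eef_rot"])
print(proj("scene",VP),proj("top",VP))
a=overlay("top",cv2.imread("pics/top4.png"),400,100,100,100,4,c)
b=overlay("scene",cv2.imread("pics/scene4.png"),140,110,100,100,4,c)
cv2.imwrite("pics/v5.png",np.hstack([a,b]))
E
```

```text
[192.98010531 132.95664825] [468.08677403 170.22457558]
```

View pics/v5.png

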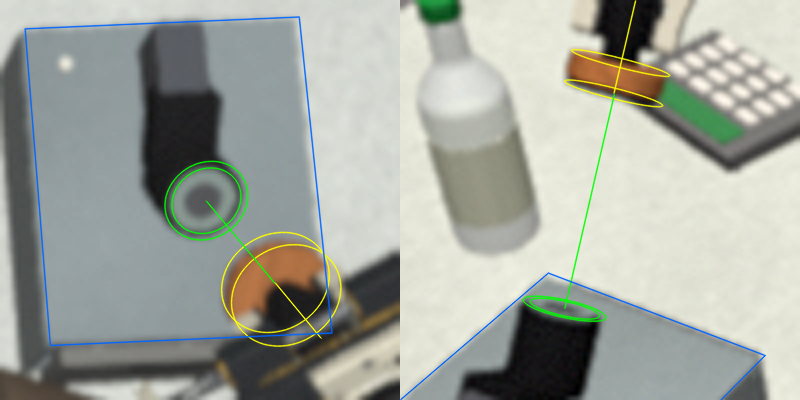

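The overlay matches closely: the lens ring is within about 0.5 px and the stamp within about 1 px. I'll take one closer look to measure the relative offset.

```bash
python3 - <<'E'
from h import *
s=bot.read_state(); z=-R.from_quat(s["eef_rot"]).as_matrix()[:,2]; die=np.array(s["tcp_pos"])-29*z
c=[(circ(die,z,26),(0,255,255)),(circ(die+4*z,z,28),(0,255,255)),(circ(die+16*z,z,28),(255,255,0)),(circ(LENS,A,24),(0,255,0))]
T=cv2.imread("pics/top4.png");S=cv2.imread("pics/scene4.png")
a=overlay("top",T,435,135,50,50,8,c)
b=np.vstack([overlay("scene",S,170,115,50,25,8,c),overlay("scene",S,165,175,50,25,8,c)])
cv2.imwrite("pics/v6.png",np.hstack([a,b]))
E
```

```text
(no output)
```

View pics/v6.png

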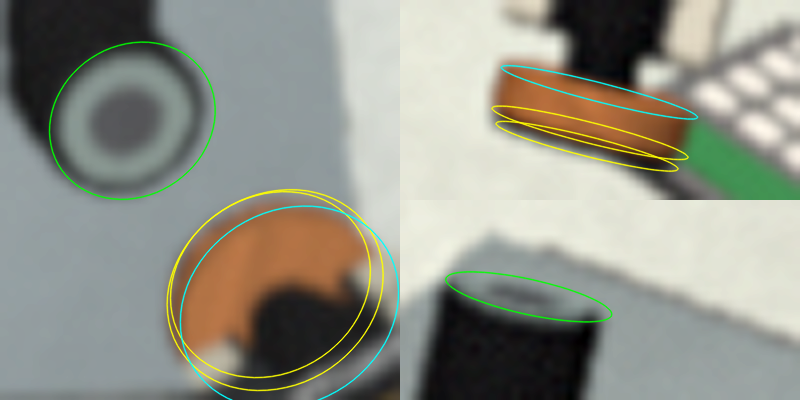

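The stamp sits about 2 mm short in x relative to the lens, and y and the tilt agree within the noise. I'll correct that by a small shift, check the stamp is still held and hand in.

```bash
python3 - <<'E'
from h import *
bot.line_to(VP+29*A+[1.7,0.1,-0.5],20); bot.pause(1.0)
s=bot.read_state(); print(s["tcp_pos"],s["width"],s["finger_force"],s["contact_force"],np.abs(s["qvel"]).max(),s["t"])
print(bot.close_job())
E
```

```text
[ 632.28146804 -256.27138043  276.70183238] 27.46950982214806 29.999978960768203 [-0.47649253  0.23055362 -0.10138325] 0.001542759751141651 22.95
the job is handed in; nothing more can be done
None
```

The job is handed in at about 23 s. I pushed the drawer home against its stop first, and the arm is holding the round stamp steady at the view point, square to the lens. My pictures place it within about 2 mm. The other two stamps were still standing after the lift; the final 2 mm shift was not checked by camera.

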